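# Close and start the bench centrifuge

### The job

The small bench centrifuge is loaded and its lid stands open. Push the lid fully shut with the fingertips, without slamming it and without taking hold of it or reaching inside it, then press the big round start key on its front panel and move clear. Leave the two small keys and the things standing round the machine alone.

Things in the scene. Friction and masses are not known exactly. Their poses are not given: they have to be found in the camera images.
- centrifuge: White bench centrifuge, heavy and fixed: 240 mm deep (x), 220 wide (y), deck 100 high, 124 to the top of the shut lid. Origin: centre of its underside; x points from its front (the side with the keys, towards the robot, turned up to 21 degrees) to its back, z up. The front 65 mm is the key panel, sloping up from 66 mm high in front to 100 mm at the deck with the rotor chamber.
- lid (a joint): Lid's hinge angle, rad: 0 = fully shut on its stop, grows as it opens upward, stop at 1.4; starts at 0.75 to 1.15. Stiff hinge: the lid stays where it is left; 3 N or less at its edge moves it. White slab 200 mm wide, 168 mm from hinge line to front edge, with a 64 mm wide lip 8 mm farther forward in the middle; smooth outer face 18 mm beyond the hinge line; 22 mm thick with its liner.
- lid_hinge (a point): Middle of the hinge line, which runs along the centrifuge's y axis, 110 mm behind its origin and 106 mm above the table. At angle a the lid runs from here along (-cos a, 0, sin a) in the centrifuge's axes and its outer face looks along (sin a, 0, cos a). The point's own axes turn with the lid.
- lid_edge (a point): Middle of the lid's front (free) edge, on its outer face; it moves with the lid. In the lid's axes it lies 168 mm from the hinge line and 18 mm outward.
- lid_inside (a point): Middle of the lid's grey inner side (186 x 144 mm, with a round black seal), which faces the rotor; fingers have no business on it. It lies 85 mm from the hinge line and 4 mm inward.
- start_key (a joint): Travel in m of the start key into the panel: 0 = up, 0.005 = fully down; it springs back (about 1.8 N to start it moving, 4 N at the bottom). It counts as pressed from 0.0035.
- start_key_top (a point): Centre of the top of the start key: the big round white key on the grey panel, 26 mm across, 8 mm proud of the panel, on the panel's right-hand side as seen from the front (the centrifuge's -y side). The point's z axis is the panel's outward normal, tilted 27.6 degrees from vertical towards the front; the key moves against it.
- small_key_up (a joint): Travel in m of the upper of the two small round keys (12 mm across, 4 mm proud) in the middle of the panel, 66 mm from the start key; 0 = up, 0.0025 = fully down. Leave alone.
- small_key_down (a joint): The same for the lower small key, 22 mm down the slope from the upper one. Leave alone.
- dropper_a: Small dropper bottle, white with a black bulb cap, 27 mm across and 78 mm tall, standing loose beside the key panel, to the left of the centrifuge as seen from the front. Origin: centre of its underside.
- dropper_b: The same kind of dropper bottle, standing beside the key panel to the right of the centrifuge. Origin: centre of its underside.
- tube_rack: Low rack with small sample tubes, 110 x 62 mm, 47 mm high, loose, beside the centrifuge on one side. Origin: centre of its underside, x along its length.
- slide_box: Open white box of glass slides, 95 x 85 mm, 30 mm high, loose, beside the centrifuge on the other side. Origin: centre of its underside.

How it is judged:
By the outcome, as a careful person would: the job done as asked, in the order asked, and still so for the second after the job is handed in, with the robot touching nothing.
It also fails if it takes over 35 s, if anything falls off the work surface, if the arm or the gripper's body presses on something with over 40 N, if the wrist force passes 120 N, or if a joint passes its speed limit or range.

### The arm

A 7-joint arm with a two-finger parallel gripper is mounted at the origin on the work surface. World frame = base frame: x ahead of the robot, y to its left, z up, the work surface at z = 0. Lengths are in mm, angles in degrees, forces in N, time in s.
With the tool pointing down it reaches from about 400 to 925 mm from the base axis. Payload 4.1 kg.
Tool frame: the origin (TCP) lies between the finger pads; the fingertips stand 22 mm ahead of it and the grasp point (between the pads) lies 3 mm ahead of it (robot.tcp_to_tips is the distance from the TCP to the fingertips, in mm); z points along the fingers, y is the line along which they close (so a half turn about z gives the same grasp; the last joint's range is limited). The gripper opens to 85 mm and grips with 20 to 120 N. Pads are 22 mm wide; open, the fingers measure 114 mm over their backs; the gripper's body (76 mm by 85 mm) begins 54 mm behind the grasp point. The pads swing forward as they close: fully open they stand 13 mm farther back than shut.
Start: joints at [-74.943, 22.827, 2.584, 88.041, -1.071, 69.15, -2.905], TCP at [230.053, 607.961, 253.347] pointing down, gripper open.
Joint ranges: [-161.44, 161.44], [-28.35, 127.94], [-78.24, 83.42], [0, 140.83], [-78.03, 258.03], [13.02, 114.36], [-168.23, 168.23]. Speed limits (degrees/s): [147.25, 147.25, 180, 180, 180, 180, 180].

### API

Orientations are given as [roll, pitch, yaw] about the fixed x, y, z axes, in that order (R = Rz(yaw) Ry(pitch) Rx(roll)).
In Python, from plant import robot, imaging gives the robot as it stands.
- The arm moves only by the tool move_arm, never from a script. Its argument "rows" is a list of rows, each an object with "dp": the shift along the tool's x, y, z in cm, a list of three; "delta_rot": the turn, a rotation vector about the tool's x, y, z in rad, a list of three. In form: [{"dp": [tx, ty, tz], "delta_rot": [rx, ry, rz]}, ...]. A call has 1 to 5 rows; each row shifts and turns the commanded pose from where the row before left it, along the tool's axes as they then stand; what a row does not reach is not made up. A row lasts 1/12 s, in which the tool goes at most 41.7 mm and 7.16 degrees, less where a joint would pass 70% of its speed; a pose out of reach is approached as far as the arm can. A call is refused whole if a number of a shift passes 4.17 or a number of a turn 0.125, either way. A call with a gripper value outside its range is refused whole. "grip" is the opening, from 0 (shut) to 1 (fully open), set as the call begins (left out, the last holds). The fingers move at their own pace and stop on an object; the grip force is fixed at half the most. Time passes only in rows, so rows that do not move let the fingers close. It gives the time, the measured TCP pose, the force, the opening and the grip force at its end, in the units of the state.
- robot.sense(): the state, without advancing time (a new reading comes with each control period).
- imaging.capture(name): name is "scene" or "top" or "wrist"; returns the picture (480x640x3 uint8, red, green, blue); there is no depth.
- imaging.camera_params(name): a dict with "fx", "fy", "cx", "cy" (pixels), "dist_coeffs" ([k1, k2, p1, p2, k3] as OpenCV has them; the pictures are not rectified), "T" (4x4, takes a point from camera to world coordinates); the wrist camera has in their place "T_tool_cam" (4x4, takes a point from camera to tool coordinates, whose origin is the TCP and whose axes are the flange's). Camera axes: x right, y down, z forward; pixel columns grow to the right and rows downward; lengths in mm; the calibration is good to about 2 mm. A picture is of the moment at which its call begins: read the wrist's pose just before it. camera_params takes no time and is no camera call.
- robot.job_done(): hands the job in; it is judged then, once.
The state is a dict: "clock": time; "qpos": joint angles; "qd": joint speeds; "joint_torque": joint torques, N m; "ee_pos": TCP position; "tcp_rot": TCP orientation; "wrist_force": force on the tool from outside, world axes, zero at the start; "ft_torque": the same for the moment, N m; "opening": finger opening in mm; "grip_force": force on a finger pad.
Only numpy, scipy, OpenCV 4.12 (cv2) and the standard library are available. Lean on these libraries where they do the work, as an engineer would, in place of code of your own. Each camera call takes 0.05 s, during which the arm holds its last target. There are 200 camera calls.

## Working session

There is one attempt and no reset: what is moved stays moved. The work goes in short steps, Python scripts to look and compute and a tool call to move; the robot and the scene stay as the last step left them, time stands still between calls to the robot, and variables do not carry over. Pictures are saved under pics/ and viewed, at most 10 in all, crops included, and the job is handed in when it is done.

Besides the shell and the picture viewer there is one more tool, called after "Request:" by a JSON object that holds its "api" and its "payload". move_arm: Moves the arm, as the interface text tells. Its arguments: {"type":"object","properties":{"rows":{"type":"array"},"grip":{"type":"number"}},"required":["rows"]}

```bash
mkdir -p pics; python3 - <<'E'
from plant import robot, imaging
import cv2, numpy as np
s=robot.sense(); print(s['clock'],s['ee_pos'],s['tcp_rot'])
for n in ['scene','top']:
    cv2.imwrite(f'pics/{n}0.png',imaging.capture(n)[:,:,::-1])
    p=imaging.camera_params(n); print(n,{k:np.round(v,3).tolist() for k,v in p.items()})
print(imaging.camera_params('wrist'))
E
```

```text
0.0 [229.84444314 607.36631479 252.27006379] [-1.79888754e+02  9.36684423e-03  1.59279054e+02]
scene {'fx': 454.1, 'fy': 454.1, 'cx': 320.682, 'cy': 233.207, 'dist_coeffs': [0.01, 0.0, 0.0, 0.0, 0.0], 'T': [[-0.778, -0.522, 0.349, 301.869], [-0.628, 0.659, -0.414, 397.78], [-0.014, -0.541, -0.841, 804.887], [0.0, 0.0, 0.0, 1.0]]}
top {'fx': 483.66, 'fy': 483.66, 'cx': 322.51, 'cy': 241.8, 'dist_coeffs': [0.013, 0.0, 0.0, 0.0, 0.0], 'T': [[-0.022, -0.997, 0.077, 517.056], [-1.0, 0.022, -0.011, 36.763], [0.009, -0.077, -0.997, 941.373], [0.0, 0.0, 0.0, 1.0]]}
{'fx': 340.78132758925665, 'fy': 340.78132758925665, 'cx': 316.1281677635513, 'cy': 239.93313714290824, 'dist_coeffs': array([-0.04387147,  0.        ,  0.        ,  0.        ,  0.        ]), 'T_tool_cam': array([[ 8.42413536e-04, -9.60542224e-01, -2.78132931e-01,
         7.09112393e+01],
       [ 9.99999633e-01,  8.52055832e-04,  8.62092198e-05,
        -9.17566478e-02],
       [ 1.54177190e-04, -2.78132901e-01,  9.60542589e-01,
        -1.20100275e+02],
       [ 0.00000000e+00,  0.00000000e+00,  0.00000000e+00,
         1.00000000e+00]])}
```

View pics/scene0.png

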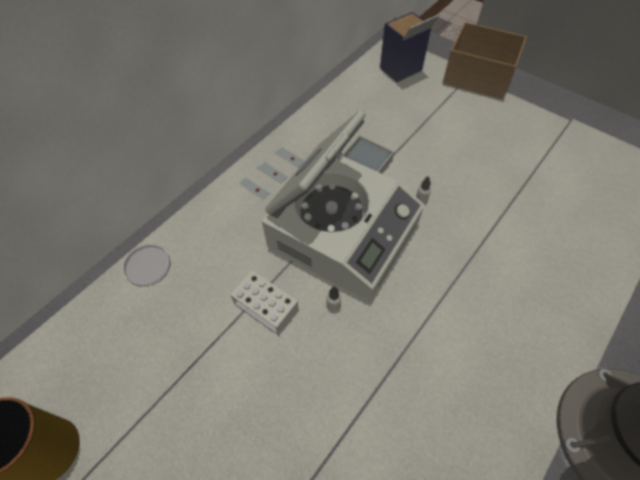

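View pics/top0.png

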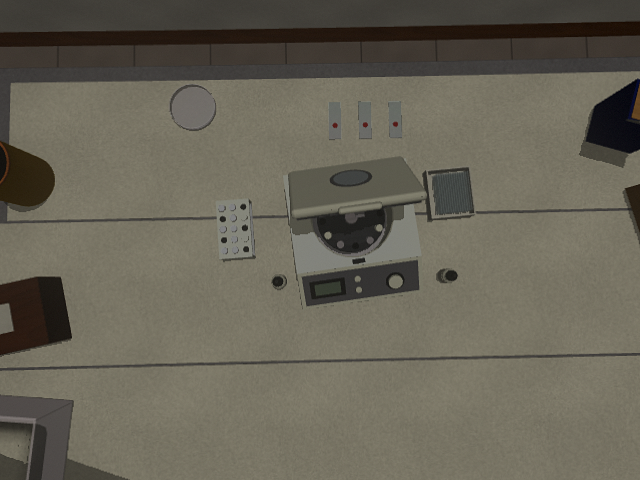

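The scene view shows the machine at about (345,215), with the start key at (403,211). In the top view the start key is at (395,282), the small keys at (357,279) and (359,290), and the lid lip at (361,209). I'll enlarge both.

```bash
python3 - <<'E'
import cv2, numpy as np
a=cv2.imread('pics/top0.png')[145:315,270:480]; b=cv2.imread('pics/scene0.png')[100:300,240:450]
f=lambda im,k:cv2.resize(cv2.convertScaleAbs(im,alpha=1.4),None,fx=k,fy=k,interpolation=cv2.INTER_CUBIC)
cv2.imwrite('pics/topc.png',f(a,3.5)[:595]); cv2.imwrite('pics/scenec.png',f(b,3)[:600])
E
```

```text
(no output)
```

View pics/topc.png

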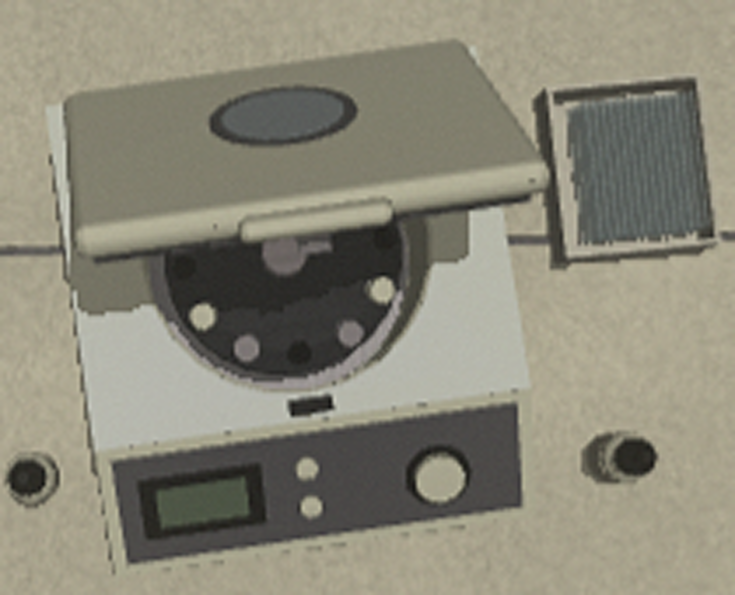

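View pics/scenec.png

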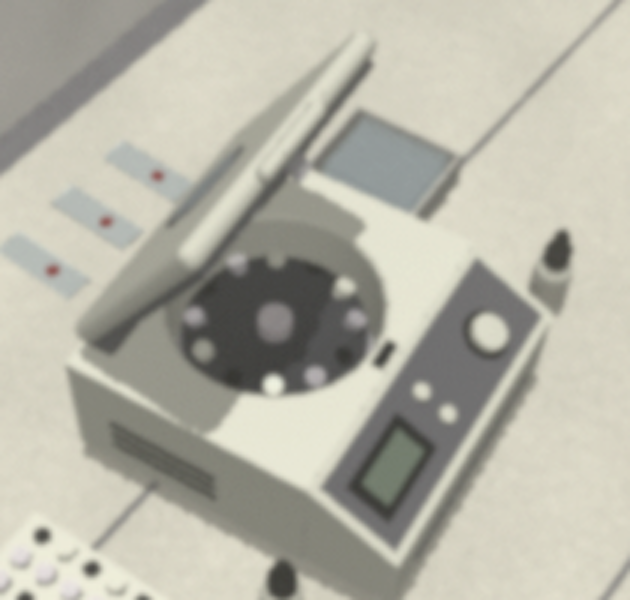

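The crops show the deck and panel corners, the keys and the lid's outer front edge clearly. I'll triangulate and fit the pose.

```bash
cat > h.py <<'E'
import cv2, numpy as np
from plant import robot, imaging
from scipy.optimize import least_squares
from scipy.spatial.transform import Rotation as R
def proj(n,P):
    c=imaging.camera_params(n);T=np.linalg.inv(np.array(c['T']))
    K=np.array([[c['fx'],0,c['cx']],[0,c['fy'],c['cy']],[0,0,1]])
    return cv2.projectPoints(np.atleast_2d(P).astype(float),cv2.Rodrigues(T[:3,:3])[0],T[:3,3],K,np.array(c['dist_coeffs']))[0][:,0]
def tri(pt,ps):
    f=lambda X:np.r_[proj('top',X)[0]-pt,proj('scene',X)[0]-ps]
    r=least_squares(f,[600,0,90]);return r.x,r.fun
def M(v,p): # machine -> world, v=x,y,yaw
    p=np.atleast_2d(p);return R.from_euler('z',v[2]).apply(p)+[v[0],v[1],0]
def lid(a,r,y,o): return [110-r*np.cos(a)+o*np.sin(a),y,106+r*np.sin(a)+o*np.cos(a)]
E
cat > fit.py <<'E'
from h import *
t=lambda x,y:np.array([270+x/3.5,145+y/3.5]); s=lambda x,y:np.array([240+x/3,100+y/3])
ks={}
for n,a,b in [('start',t(440,478),s(489,332)),('up',t(307,468),s(422,391)),('down',t(311,507),s(447,413))]:
    X,f=tri(a,b); ks[n]=X; print(n,X.round(1),f.round(1))
L=(-55,110,100);Rr=(-55,-110,100)
C=[('top',L,t(98,450)),('top',Rr,t(528,388)),('scene',L,s(322,487)),('scene',Rr,s(473,258)),
('scene',(-120,110,66),s(399,562)),('scene',(-120,-110,66),s(552,318)),('top',(-120,110,66),t(115,570)),('top',(-120,-110,66),t(525,510))]
Q=[('top',(168,95,18),t(85,221)),('top',(168,-95,18),t(540,166)),('scene',(168,-98,18),s(357,35))]
def f(v):
    r=[proj(n,M(v,p))[0]-q for n,p,q in C]+[proj(n,M(v,lid(v[3],*p)))[0]-q for n,p,q in Q]
    return np.ravel(r)
r=least_squares(f,[640,0,0,.9],x_scale=[100,100,.1,.1],loss='soft_l1')
print(r.x, np.degrees(r.x[2])); print(f(r.x).reshape(-1,2).round(1).tolist())
for n,X in ks.items(): print(n,'machine',R.from_euler('z',-r.x[2]).apply(X-[r.x[0],r.x[1],0]).round(1))
print('edge',M(r.x,lid(r.x[3],168,0,18)),'hinge',M(r.x,[110,0,106]))
E
python3 fit.py
```

```text
start [ 509.8 -100.9   78.3] [-0.1 -0.2  0.2  0. ]
up [516.3 -33.1  83.2] [-0.1 -0.1  0.1  0. ]
down [496.8 -35.1  73.8] [-0.2 -0.3  0.4  0. ]
[ 5.95437593e+02 -2.75712386e+01  1.20494253e-01  9.87636037e-01] 6.903812175146937
[[-2.0, -0.1], [0.2, -0.4], [-5.8, -0.5], [0.1, -6.5], [-0.7, 0.4], [0.7, -2.6], [-1.0, 1.7], [2.8, 1.3], [-1.3, 1.7], [-0.1, -1.1], [2.2, -5.1]]
start machine [-93.8 -62.5  78.3]
up machine [-79.2   4.1  83.2]
down machine [-98.8   4.4  73.8]
edge [[627.71526458 -23.66303207 256.1460262 ]] hinge [[704.64002094 -14.34892052 106.        ]]
```

Request:
{"api": "move_arm", "payload": {"rows": [{"dp":[0,0,-4],"delta_rot":[0,0,-0.12]},{"dp":[0,0,-4],"delta_rot":[0,0,-0.12]},{"dp":[0,0,-4],"delta_rot":[0,0,-0.12]},{"dp":[0,0,-4],"delta_rot":[0,0,-0.12]}], "grip": 0}}

```text
clock: 0.43
ee_pos: [229.9, 607.4, 414.6]
tcp_rot: [-179.9, -0.0, -172.9]
wrist_force: [0.5, 0.7, 0.8]
opening: 38.9
grip_force: 0.0
```

Request:
{"api": "move_arm", "payload": {"rows": [{"dp":[-2.1,-3.42,0],"delta_rot":[0,0,0]},{"dp":[-2.1,-3.42,0],"delta_rot":[0,0,0]},{"dp":[-2.1,-3.42,0],"delta_rot":[0,0,0]},{"dp":[-2.1,-3.42,0],"delta_rot":[0,0,0]},{"dp":[-2.1,-3.42,0],"delta_rot":[0,0,0]}]}}

```text
clock: 0.85
ee_pos: [355.3, 448.7, 412.9]
tcp_rot: [-180.0, -0.0, -173.2]
wrist_force: [0.1, -0.0, 0.5]
opening: -0.1
grip_force: 0.0
```

Request:
{"api": "move_arm", "payload": {"rows": [{"dp":[-2.1,-3.42,0],"delta_rot":[0,0,0]},{"dp":[-2.1,-3.42,0],"delta_rot":[0,0,0]},{"dp":[-2.1,-3.42,0],"delta_rot":[0,0,0]},{"dp":[-2.1,-3.42,0],"delta_rot":[0,0,0]},{"dp":[-2.1,-3.42,0],"delta_rot":[0,0,0]}]}}

```text
clock: 1.27
ee_pos: [479.6, 291.2, 413.0]
tcp_rot: [-180.0, -0.0, -173.2]
wrist_force: [0.9, 0.4, 0.1]
opening: -0.1
grip_force: 0.0
```

Request:
{"api": "move_arm", "payload": {"rows": [{"dp":[1.17,-3.02,0],"delta_rot":[0,0,0]},{"dp":[1.17,-3.02,0],"delta_rot":[0,0,0]},{"dp":[1.17,-3.02,0],"delta_rot":[0,0,0]},{"dp":[1.17,-3.02,0],"delta_rot":[0,0,0]},{"dp":[1.17,-3.02,0],"delta_rot":[0,0,0]}]}}

```text
clock: 1.68
ee_pos: [437.9, 134.6, 412.8]
tcp_rot: [-180.0, -0.0, -173.2]
wrist_force: [-0.7, 0.1, 0.4]
opening: -0.2
grip_force: 0.0
```

Request:
{"api": "move_arm", "payload": {"rows": [{"dp":[1.17,-3.02,0],"delta_rot":[0,0,0]},{"dp":[1.17,-3.02,0],"delta_rot":[0,0,0]},{"dp":[1.17,-3.02,0],"delta_rot":[0,0,0]},{"dp":[1.17,-3.02,0],"delta_rot":[0,0,0]},{"dp":[1.17,-3.02,0],"delta_rot":[0,0,0]}]}}

```text
clock: 2.1
ee_pos: [397.4, -22.2, 412.9]
tcp_rot: [180.0, -0.0, -173.2]
wrist_force: [0.9, -0.5, 0.2]
opening: -0.2
grip_force: 0.0
```

```bash
python3 - <<'E'
from plant import robot, imaging
import cv2, json
s=robot.sense(); print(s['clock'],s['ee_pos'],s['tcp_rot'],s['qpos'],s['wrist_force'])
im=imaging.capture('wrist')[:,:,::-1]
s=robot.sense(); json.dump([list(s['ee_pos']),list(s['tcp_rot'])],open('w0.json','w'))
cv2.imwrite('pics/w0.png',cv2.convertScaleAbs(im,alpha=1.4))
E
```

```text
2.1 [397.43572888 -22.16861598 412.91079698] [ 1.79979959e+02 -2.43579450e-02 -1.73221800e+02] [-32.70962694 -10.91517611  24.80674852 104.59706663   4.55091007
  85.3704421   88.1093118 ] [ 0.9423016  -0.51930779  0.23979914]
```

View pics/w0.png

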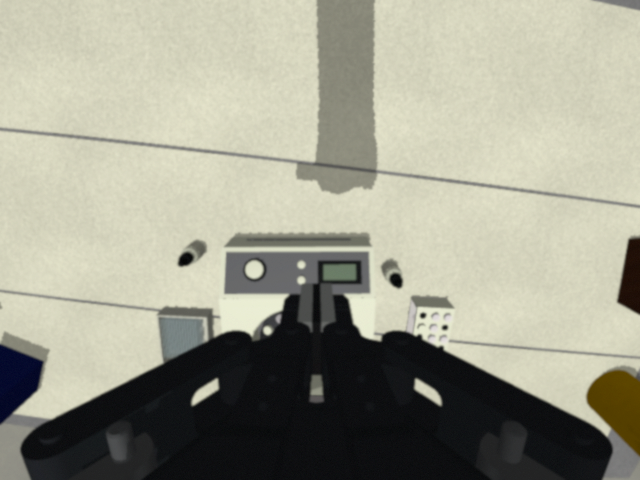

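The wrist view shows the start key at (255,270), the small keys at (301,265) and (301,281), the panel's front edge at row 250 and the deck line at row 296. I'll refit with these added.

```bash
cat > fit2.py <<'E'
from h import *; import h, json
pw=json.load(open('w0.json'))
def proj2(n,P):
    if n!='wrist': return proj(n,P)
    c=imaging.camera_params('wrist')
    Tt=np.eye(4);Tt[:3,:3]=R.from_euler('xyz',pw[1],degrees=True).as_matrix();Tt[:3,3]=pw[0]
    T=np.linalg.inv(Tt@c['T_tool_cam']);K=np.array([[c['fx'],0,c['cx']],[0,c['fy'],c['cy']],[0,0,1]])
    return cv2.projectPoints(np.atleast_2d(P).astype(float),cv2.Rodrigues(T[:3,:3])[0],T[:3,3],K,c['dist_coeffs'])[0][:,0]
def cast(n,q,z):
    return least_squares(lambda X:proj2(n,[X[0],X[1],z])[0]-q,[550,-30]).x
t=lambda x,y:np.array([270+(x+.5)/3.5-.5,145+(y+.5)/3.5-.5]); s=lambda x,y:np.array([240+(x+.5)/3-.5,100+(y+.5)/3-.5])
K={'start':(t(440,478),s(489,332),np.array([255,270.])),'up':(t(307,468),s(422,391),np.array([301,281.])),'down':(t(311,507),s(447,413),np.array([301,265.]))}
L=(-55,110,100);Rr=(-55,-110,100);l=(-120,110,66);r_=(-120,-110,66)
C=[('top',L,t(98,450)),('top',Rr,t(528,388)),('scene',l,s(399,562)),('scene',r_,s(552,318)),('top',l,t(115,570)),('top',r_,t(525,510)),
('wrist',L,(375,295)),('wrist',Rr,(222,295)),('wrist',l,(371,248)),('wrist',r_,(227,250))]
Q=[('top',(168,95,18),t(85,221)),('top',(168,-95,18),t(540,166)),('scene',(168,-98,18),s(357,35))]
f=lambda v:np.ravel([proj2(n,M(v,p))[0]-q for n,p,q in C]+[proj2(n,M(v,lid(v[3],*p)))[0]-q for n,p,q in Q])
r=least_squares(f,[600,-30,.1,.9],x_scale=[100,100,.1,.1],loss='soft_l1');v=r.x
print(v,np.degrees(v[2]));print(f(v).reshape(-1,2).round(1).tolist())
for k,z in [('start',90),('up',93),('down',83)]:
    for n,q in zip(['top','scene','wrist'],K[k]):
        X=np.r_[cast(n,q,z),z]; print(k,n,X.round(1),'machine',R.from_euler('z',-v[2]).apply(X-[v[0],v[1],0]).round(1))
json.dump(v.tolist(),open('pose.json','w'))
E
python3 fit2.py
```

```text
[ 5.95344198e+02 -2.84167774e+01  1.20241139e-01  9.93581838e-01] 6.889309779453849
[[-1.1, 0.2], [1.0, 0.0], [-0.1, 0.4], [1.3, -2.5], [-0.2, 2.1], [3.6, 1.7], [5.0, 5.3], [1.1, 6.7], [6.7, 0.7], [-1.8, 0.2], [-0.5, 1.4], [0.9, -1.4], [2.5, -5.4]]
start top [510.3 -98.6  90. ] machine [-92.9 -59.5  90. ]
start scene [507.7 -93.   90. ] machine [-94.8 -53.6  90. ]
start wrist [ 505.4 -103.7   90. ] machine [-98.3 -64.   90. ]
up top [516.7 -31.8  93. ] machine [-78.5   6.1  93. ]
up scene [514.5 -27.3  93. ] machine [-80.1  10.8  93. ]
up wrist [513.5 -38.4  93. ] machine [-82.5  -0.1  93. ]
down top [497. -34.  83.] machine [-98.3   6.2  83. ]
down scene [495.9 -29.4  83. ] machine [-98.9  10.9  83. ]
down wrist [493.6 -40.8  83. ] machine [-1.025e+02 -1.000e-01  8.300e+01]
```

Request:
{"api": "move_arm", "payload": {"rows": [{"dp":[-3.55,-0.4,0],"delta_rot":[0,0,0]},{"dp":[-3.55,-0.4,0],"delta_rot":[0,0,0]},{"dp":[-3.55,-0.4,0],"delta_rot":[0,0,0]},{"dp":[-3.55,-0.4,0],"delta_rot":[0,0,0]}]}}

```text
clock: 2.48
ee_pos: [542.6, -19.4, 413.1]
tcp_rot: [180.0, 0.0, -173.2]
wrist_force: [-0.2, 0.0, 0.5]
opening: 0.1
grip_force: 0.0
```

Request:
{"api": "move_arm", "payload": {"rows": [{"dp":[-3.55,-0.4,0],"delta_rot":[0,0,0]},{"dp":[-3.55,-0.4,0],"delta_rot":[0,0,0]},{"dp":[-3.55,-0.4,0],"delta_rot":[0,0,0]},{"dp":[-3.55,-0.4,0],"delta_rot":[0,0,0]},{"dp":[0,0,0],"delta_rot":[0,0,0]}]}}

```text
clock: 2.9
ee_pos: [689.2, -16.9, 407.1]
tcp_rot: [-179.9, -0.3, -173.1]
wrist_force: [-1.0, 1.7, -0.8]
opening: 0.0
grip_force: 0.0
```

Request:
{"api": "move_arm", "payload": {"rows": [{"dp":[0,0,3],"delta_rot":[0,0,0]},{"dp":[0,0,3],"delta_rot":[0,0,0]},{"dp":[0,0,3],"delta_rot":[0,0,0]},{"dp":[0,0,3],"delta_rot":[0,0,0]},{"dp":[0,0,3],"delta_rot":[0,0,0]}]}}

```text
clock: 3.32
ee_pos: [683.5, -18.5, 261.6]
tcp_rot: [180.0, -0.0, -173.2]
wrist_force: [-0.2, -0.1, -0.8]
opening: -0.3
grip_force: 0.0
```

```bash
python3 - <<'E'
from plant import robot, imaging
import cv2, numpy as np
s=robot.sense(); print(s['clock'],s['ee_pos'],s['tcp_rot'],s['wrist_force'],robot.tcp_to_tips)
a=imaging.capture('scene')[60:300,240:480,::-1]; b=imaging.capture('top')[120:320,270:470,::-1]
f=lambda im:cv2.resize(cv2.convertScaleAbs(im,alpha=1.4),(400,400),interpolation=cv2.INTER_CUBIC)
cv2.imwrite('pics/app.png',np.hstack([f(a),f(b)]))
E
```

```text
3.3167 [683.46425722 -18.50343392 261.5502799 ] [ 1.79974211e+02 -4.04028731e-02 -1.73220219e+02] [-0.24100321 -0.07657674 -0.83349059] 22.0
```

View pics/app.png

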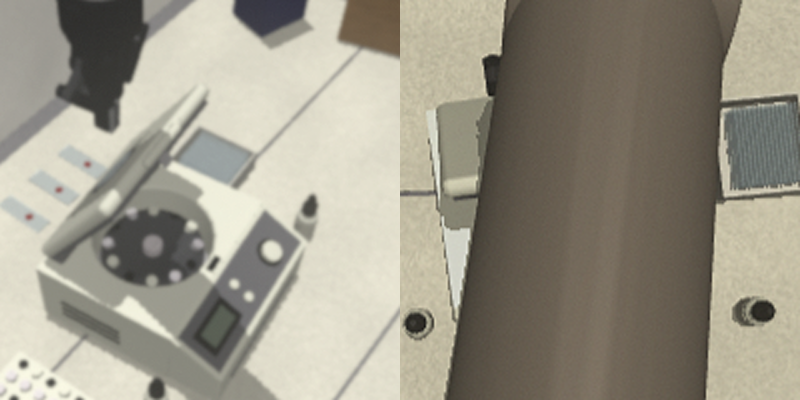

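Request:
{"api": "move_arm", "payload": {"rows": [{"dp":[0.6,0,0.02],"delta_rot":[0,0,0]},{"dp":[0.6,0,0.02],"delta_rot":[0,0,0]},{"dp":[0.6,0,0.02],"delta_rot":[0,0,0]},{"dp":[0.5,0,0.05],"delta_rot":[0,0,0]},{"dp":[0.5,0,0.05],"delta_rot":[0,0,0]}]}}

```text
clock: 3.83
ee_pos: [656.3, -22.5, 263.5]
tcp_rot: [180.0, 0.2, -173.2]
wrist_force: [1.0, -0.2, 0.1]
opening: 0.1
grip_force: 0.0
```

Request:
{"api": "move_arm", "payload": {"rows": [{"dp":[0.4,0,0],"delta_rot":[0,0,0]},{"dp":[0.43,0,0.23],"delta_rot":[0,0,0]},{"dp":[0.43,0,0.23],"delta_rot":[0,0,0]},{"dp":[0.43,0,0.23],"delta_rot":[0,0,0]}]}}

```text
clock: 4.17
ee_pos: [639.8, -24.2, 255.2]
tcp_rot: [-180.0, 0.1, -173.2]
wrist_force: [1.7, 0.1, 2.6]
opening: -0.3
grip_force: 0.9
```

Request:
{"api": "move_arm", "payload": {"rows": [{"dp":[0.4,0,0.28],"delta_rot":[0,0,0]},{"dp":[0.4,0,0.28],"delta_rot":[0,0,0]},{"dp":[0.4,0,0.28],"delta_rot":[0,0,0]}]}}

```text
clock: 4.42
ee_pos: [627.3, -25.6, 246.1]
tcp_rot: [-180.0, 0.0, -173.2]
wrist_force: [0.9, 0.9, 1.5]
opening: 0.1
grip_force: 0.8
```

Request:
{"api": "move_arm", "payload": {"rows": [{"dp":[0.38,0,0.32],"delta_rot":[0,0,0]},{"dp":[0.38,0,0.32],"delta_rot":[0,0,0]},{"dp":[0.38,0,0.32],"delta_rot":[0,0,0]}]}}

```text
clock: 4.67
ee_pos: [615.9, -27.0, 236.3]
tcp_rot: [-180.0, -0.0, -173.2]
wrist_force: [0.3, 0.4, 1.5]
opening: -0.6
grip_force: 0.7
```

Request:
{"api": "move_arm", "payload": {"rows": [{"dp":[0.34,0,0.35],"delta_rot":[0,0,0]},{"dp":[0.34,0,0.35],"delta_rot":[0,0,0]},{"dp":[0.34,0,0.35],"delta_rot":[0,0,0]}]}}

```text
clock: 4.92
ee_pos: [605.8, -28.2, 225.8]
tcp_rot: [180.0, -0.0, -173.2]
wrist_force: [0.7, -1.0, 1.5]
opening: -0.0
grip_force: 0.6
```

Request:
{"api": "move_arm", "payload": {"rows": [{"dp":[0.3,0,0.38],"delta_rot":[0,0,0]},{"dp":[0.3,0,0.38],"delta_rot":[0,0,0]},{"dp":[0.3,0,0.38],"delta_rot":[0,0,0]}]}}

```text
clock: 5.17
ee_pos: [596.9, -29.2, 214.4]
tcp_rot: [180.0, -0.0, -173.2]
wrist_force: [0.7, -0.4, 0.9]
opening: -0.1
grip_force: 0.6
```

Request:
{"api": "move_arm", "payload": {"rows": [{"dp":[0.27,0,0.41],"delta_rot":[0,0,0]},{"dp":[0.27,0,0.41],"delta_rot":[0,0,0]},{"dp":[0.27,0,0.41],"delta_rot":[0,0,0]}]}}

```text
clock: 5.42
ee_pos: [589.0, -30.1, 202.1]
tcp_rot: [180.0, -0.0, -173.2]
wrist_force: [-0.2, 0.8, 2.7]
opening: 0.4
grip_force: 0.5
```

Request:
{"api": "move_arm", "payload": {"rows": [{"dp":[0.22,0,0.43],"delta_rot":[0,0,0]},{"dp":[0.22,0,0.43],"delta_rot":[0,0,0]},{"dp":[0.22,0,0.43],"delta_rot":[0,0,0]}]}}

```text
clock: 5.67
ee_pos: [582.4, -30.9, 189.2]
tcp_rot: [180.0, -0.0, -173.2]
wrist_force: [-0.2, 0.2, 1.7]
opening: 0.1
grip_force: 0.5
```

Request:
{"api": "move_arm", "payload": {"rows": [{"dp":[0.14,0,0.34],"delta_rot":[0,0,0]},{"dp":[0.13,0,0.34],"delta_rot":[0,0,0]},{"dp":[0.13,0,0.34],"delta_rot":[0,0,0]},{"dp":[0.13,0,0.34],"delta_rot":[0,0,0]}]}}

```text
clock: 6.0
ee_pos: [577.3, -31.5, 175.8]
tcp_rot: [180.0, -0.0, -173.2]
wrist_force: [-0.7, 0.4, 1.6]
opening: -0.2
grip_force: 0.5
```

Request:
{"api": "move_arm", "payload": {"rows": [{"dp":[0.08,0,0.28],"delta_rot":[0,0,0]},{"dp":[0.08,0,0.28],"delta_rot":[0,0,0]},{"dp":[0.08,0,0.28],"delta_rot":[0,0,0]},{"dp":[0.08,0,0.28],"delta_rot":[0,0,0]},{"dp":[0.08,0,0.28],"delta_rot":[0,0,0]}]}}

```text
clock: 6.42
ee_pos: [573.5, -31.9, 161.9]
tcp_rot: [180.0, 0.0, -173.2]
wrist_force: [0.2, -0.0, 1.1]
opening: -0.0
grip_force: 0.4
```

Request:
{"api": "move_arm", "payload": {"rows": [{"dp":[0.03,0,0.15],"delta_rot":[0,0,0]},{"dp":[0.03,0,0.15],"delta_rot":[0,0,0]},{"dp":[0.03,0,0.15],"delta_rot":[0,0,0]},{"dp":[0.03,0,0.15],"delta_rot":[0,0,0]},{"dp":[0.03,0,0.15],"delta_rot":[0,0,0]}]}}

```text
clock: 6.83
ee_pos: [571.9, -32.2, 154.5]
tcp_rot: [180.0, -0.0, -173.2]
wrist_force: [-1.0, -1.0, 0.3]
opening: 0.4
grip_force: 0.4
```

Request:
{"api": "move_arm", "payload": {"rows": [{"dp":[0.01,0,0.12],"delta_rot":[0,0,0]},{"dp":[0.01,0,0.12],"delta_rot":[0,0,0]},{"dp":[0.01,0,0.12],"delta_rot":[0,0,0]},{"dp":[0.01,0,0.12],"delta_rot":[0,0,0]},{"dp":[0.01,0,0.1],"delta_rot":[0,0,0]}]}}

```text
clock: 7.25
ee_pos: [571.5, -32.2, 148.7]
tcp_rot: [180.0, -0.0, -173.2]
wrist_force: [-1.6, 0.2, 0.9]
opening: -0.1
grip_force: 0.4
```

Request:
{"api": "move_arm", "payload": {"rows": [{"dp":[0,0,0.08],"delta_rot":[0,0,0]},{"dp":[0,0,0.08],"delta_rot":[0,0,0]},{"dp":[0,0,0.08],"delta_rot":[0,0,0]}]}}

```text
clock: 7.5
ee_pos: [571.5, -32.2, 146.3]
tcp_rot: [180.0, 0.0, -173.2]
wrist_force: [-0.4, -0.5, 1.8]
opening: -0.1
grip_force: 0.4
```

Request:
{"api": "move_arm", "payload": {"rows": [{"dp":[0,0,0.06],"delta_rot":[0,0,0]},{"dp":[0,0,0.06],"delta_rot":[0,0,0]},{"dp":[0,0,0],"delta_rot":[0,0,0]}]}}

```text
clock: 7.75
ee_pos: [571.5, -32.2, 146.1]
tcp_rot: [180.0, 0.0, -173.2]
wrist_force: [-2.5, 0.6, 6.9]
opening: -0.1
grip_force: 3.4
```

Request:
{"api": "move_arm", "payload": {"rows": [{"dp":[0,0,0.05],"delta_rot":[0,0,0]},{"dp":[0,0,0.05],"delta_rot":[0,0,0]},{"dp":[0,0,0],"delta_rot":[0,0,0]}]}}

```text
clock: 8.0
ee_pos: [571.6, -32.3, 146.0]
tcp_rot: [179.9, 0.0, -173.2]
wrist_force: [-4.8, 0.4, 12.0]
opening: -0.3
grip_force: 6.3
```

The lid reached its stop at tip height 124 mm, as expected. Next I lift off, go over to the key and tilt.

Request:
{"api": "move_arm", "payload": {"rows": [{"dp":[0,0,-1],"delta_rot":[0,0,0]},{"dp":[0,0,-3.2],"delta_rot":[0,0,0]},{"dp":[0,0,-3.2],"delta_rot":[0,0,0]},{"dp":[0,0,-3.2],"delta_rot":[0,0,0]}]}}

```text
clock: 8.33
ee_pos: [571.3, -32.3, 251.4]
tcp_rot: [-180.0, -0.0, -173.2]
wrist_force: [1.2, 0.6, -0.2]
opening: 0.3
grip_force: 0.0
```

Request:
{"api": "move_arm", "payload": {"rows": [{"dp":[2.5,-1.5,0],"delta_rot":[0,0,0]},{"dp":[2.5,-1.5,0],"delta_rot":[0,0,0]},{"dp":[2.5,-1.5,0],"delta_rot":[0,0,0]},{"dp":[2.5,-1.5,0],"delta_rot":[0,0,0]}]}}

```text
clock: 8.67
ee_pos: [478.5, -104.4, 250.5]
tcp_rot: [-180.0, 0.1, -173.2]
wrist_force: [0.7, -0.8, 0.7]
opening: -0.1
grip_force: 0.0
```

Request:
{"api": "move_arm", "payload": {"rows": [{"dp":[0,0,0],"delta_rot":[0,-0.12,0]},{"dp":[0,0,0],"delta_rot":[0,-0.12,0]},{"dp":[0,0,0],"delta_rot":[0,-0.12,0]},{"dp":[0,0,0],"delta_rot":[0,-0.12,0]},{"dp":[0,0,0],"delta_rot":[0,0,0]}]}}

```text
clock: 9.08
ee_pos: [473.0, -103.7, 246.5]
tcp_rot: [179.6, 27.3, -173.5]
wrist_force: [-1.6, -0.1, -0.8]
opening: 0.2
grip_force: 0.0
```

```bash
python3 - <<'E'
from plant import robot, imaging
import cv2, json
s=robot.sense(); print(s['clock'],s['ee_pos'],s['tcp_rot'],s['qpos'],s['wrist_force'])
im=imaging.capture('wrist')[:,:,::-1]
json.dump([list(s['ee_pos']),list(s['tcp_rot'])],open('w1.json','w'))
cv2.imwrite('pics/w1.png',cv2.convertScaleAbs(im,alpha=1.4))
E
```

```text
9.0833 [ 473.00082874 -103.70938065  246.45903867] [ 179.63434439   27.28256654 -173.50874061] [-25.51128074  -9.71567098  35.19605641 128.55710716  -4.56132986
  33.40225426 110.39980364] [-1.64562349 -0.0579967  -0.79208444]
```

View pics/w1.png

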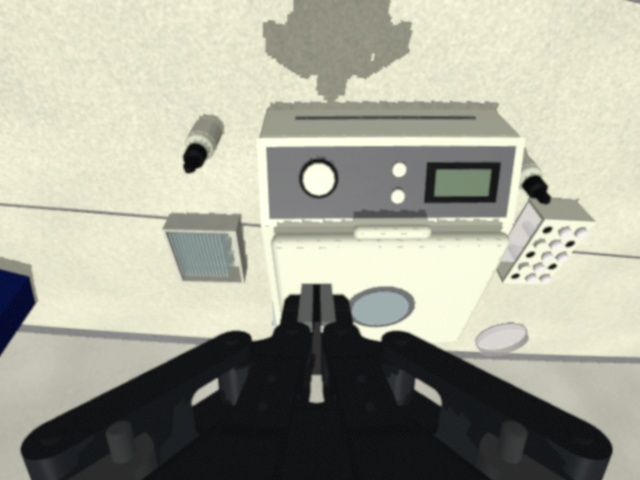

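The lid is shut. The start key is at (319,179) in the wrist image, roughly in line with the fingers at (317,285).

```bash
cat > k.py <<'E'
from h import *; import json
c=imaging.camera_params('wrist');K=np.array([[c['fx'],0,c['cx']],[0,c['fy'],c['cy']],[0,0,1]])
def ray(f,q):
    p,r=json.load(open(f));Tt=np.eye(4);Tt[:3,:3]=R.from_euler('xyz',r,degrees=True).as_matrix();Tt[:3,3]=p
    T=Tt@c['T_tool_cam'];u=cv2.undistortPoints(np.array([[q]],float),K,c['dist_coeffs'])[0,0]
    return T[:3,3],T[:3,:3]@np.r_[u,1],Tt
o1,d1,Tt=ray('w1.json',(319,179));o0,d0,_=ray('w0.json',(255,270))
for z in (88,90,92):
    X=o1+d1*(z-o1[2])/d1[2];print(z,X.round(1),'tool',(Tt[:3,:3].T@(X-Tt[:3,3])).round(1))
A=np.stack([d0,-d1],1);st=np.linalg.lstsq(A,o1-o0,rcond=None)[0];print('tri',o0+d0*st[0],o1+d1*st[1])
# panel-corner check: keys at 66 apart
o,d,_=ray('w1.json',(399,170));X=o+d*(83-o[2])/d[2];print('down key',X.round(1))
print('tool z',Tt[:3,2].round(3),robot.sense()['ee_pos'])
E
python3 k.py
```

```text
88 [506.7 -96.4  88. ] tool [ 42.1   2.4 156.6]
90 [505.4 -96.6  90. ] tool [ 42.4   2.4 154.2]
92 [504.1 -96.8  92. ] tool [ 42.6   2.4 151.8]
tri [ 497.95631945 -101.03217418  107.63305155] [495.03422677 -98.08505345 106.0064498 ]
down key [494.  -32.8  83. ]
tool z [ 0.455  0.058 -0.889] [ 475.97134299 -103.52806711  248.56063099]
```

Request:
{"api": "move_arm", "payload": {"rows": [{"dp":[2.15,0.1,2],"delta_rot":[0,0,0]},{"dp":[2.15,0.1,2],"delta_rot":[0,0,0]},{"dp":[0,0,2.4],"delta_rot":[0,0,0]},{"dp":[0,0,2.4],"delta_rot":[0,0,0]},{"dp":[0,0,2],"delta_rot":[0,0,0]}]}}

```text
clock: 9.55
ee_pos: [489.4, -98.9, 143.5]
tcp_rot: [179.9, 27.5, -173.0]
wrist_force: [1.7, 0.9, 1.2]
opening: 0.2
grip_force: 0.0
```

Request:
{"api": "move_arm", "payload": {"rows": [{"dp":[0,0,0],"delta_rot":[0,0,0]},{"dp":[0,0,0],"delta_rot":[0,0,0]},{"dp":[0,0,0],"delta_rot":[0,0,0]}]}}

```text
clock: 9.8
ee_pos: [487.5, -99.6, 144.1]
tcp_rot: [179.9, 27.5, -173.1]
wrist_force: [0.9, -1.1, 0.0]
opening: -0.2
grip_force: 0.0
```

```bash
python3 - <<'E'
from plant import robot, imaging
import cv2, json
s=robot.sense(); print(s['clock'],s['ee_pos'],s['tcp_rot'],s['qpos'],s['wrist_force'])
im=imaging.capture('wrist')[:,:,::-1]
json.dump([list(s['ee_pos']),list(s['tcp_rot'])],open('w1.json','w'))
cv2.imwrite('pics/w2.png',cv2.convertScaleAbs(im,alpha=1.4))
E
```

```text
9.8 [487.53757555 -99.6150214  144.06821222] [ 179.86319079   27.48040836 -173.1046174 ] [-30.32799262   5.45870097  44.99681177 134.29120812 -41.13593212
  20.47678052 146.77951472] [ 0.93056616 -1.09113648  0.04882208]
```

View pics/w2.png

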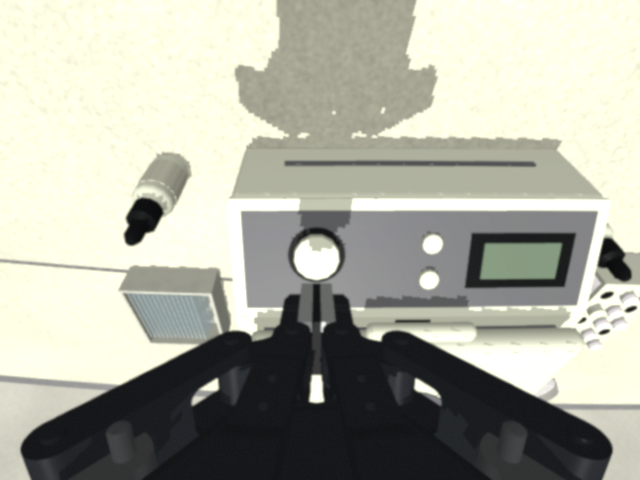

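The key at (317,257) is laterally centred ahead of the tips at (317,285). Joints 4 and 6 are close to their limits, so I'll reduce the tilt for the press.

```bash
sed -i 's/(319,179)/(317,257)/;s/(399,170)/(432,243)/' k.py; python3 k.py
```

```text
88 [505.5 -96.8  88. ] tool [ 9.7  0.5 58.1]
90 [503.4 -97.   90. ] tool [10.7  0.5 55.4]
92 [501.3 -97.3  92. ] tool [11.6  0.5 52.6]
tri [ 503.344181   -103.02371751   94.33909757] [500.82626487 -97.3687459   92.47020334]
down key [492.  -34.1  83. ]
tool z [ 0.458  0.058 -0.887] [487.27897097 -99.5801719  144.30675237]
```

Request:
{"api": "move_arm", "payload": {"rows": [{"dp":[0,0,0],"delta_rot":[0,0.12,0]},{"dp":[0,0,0],"delta_rot":[0,0.12,0]},{"dp":[0,0,0],"delta_rot":[0,0,0]},{"dp":[0,0,0],"delta_rot":[0,0,0]}]}}

```text
clock: 10.18
ee_pos: [488.9, -97.9, 144.3]
tcp_rot: [179.6, 15.6, -172.9]
wrist_force: [0.1, 0.6, 0.7]
opening: -0.2
grip_force: 0.0
```

Request:
{"api": "move_arm", "payload": {"rows": [{"dp":[0.3,0,1],"delta_rot":[0,0,0]},{"dp":[0.3,0,1],"delta_rot":[0,0,0]},{"dp":[0,0,0],"delta_rot":[0,0,0]}]}}

```text
clock: 10.43
ee_pos: [483.4, -97.6, 120.3]
tcp_rot: [179.4, 15.2, -173.2]
wrist_force: [-1.0, 0.0, -0.5]
opening: -0.0
grip_force: 0.0
```

```bash
python3 -c "
from plant import robot
s=robot.sense();print(s['clock'],s['ee_pos'],s['tcp_rot'],s['qpos'],s['wrist_force'])"
```

```text
10.4333 [483.36515524 -97.58438989 120.28412859] [ 179.39984497   15.24157421 -173.15843061] [-32.13594876  13.38968777  46.89378343 128.00170764 -30.14270902
  31.82694119 133.97461108] [-0.99130396  0.0423986  -0.4702796 ]
```

Request:
{"api": "move_arm", "payload": {"rows": [{"dp":[-0.6,-0.2,0.3],"delta_rot":[0,0,0]},{"dp":[0,0,0],"delta_rot":[0,0,0]},{"dp":[0,0,0],"delta_rot":[0,0,0]}]}}

```text
clock: 10.68
ee_pos: [493.6, -99.4, 121.3]
tcp_rot: [179.5, 15.5, -173.1]
wrist_force: [0.2, -0.8, -0.3]
opening: -0.0
grip_force: 0.0
```

Request:
{"api": "move_arm", "payload": {"rows": [{"dp":[-0.04,0,0.2],"delta_rot":[0,0,0]},{"dp":[-0.04,0,0.2],"delta_rot":[0,0,0]},{"dp":[-0.04,0,0.2],"delta_rot":[0,0,0]},{"dp":[0,0,0],"delta_rot":[0,0,0]}]}}

```text
clock: 11.02
ee_pos: [495.7, -98.5, 114.8]
tcp_rot: [179.5, 15.3, -173.0]
wrist_force: [0.4, -0.1, 0.1]
opening: -0.5
grip_force: 0.0
```

Request:
{"api": "move_arm", "payload": {"rows": [{"dp":[0.4,0,0.1],"delta_rot":[0,0,0]},{"dp":[0,0,0],"delta_rot":[0,0,0]},{"dp":[-0.04,0,0.2],"delta_rot":[0,0,0]},{"dp":[0,0,0],"delta_rot":[0,0,0]}]}}

```text
clock: 11.35
ee_pos: [493.0, -98.9, 111.1]
tcp_rot: [179.5, 15.3, -173.1]
wrist_force: [0.7, 0.1, 0.4]
opening: 0.1
grip_force: 0.0
```

Request:
{"api": "move_arm", "payload": {"rows": [{"dp":[-0.03,0,0.15],"delta_rot":[0,0,0]},{"dp":[0,0,0],"delta_rot":[0,0,0]}]}}

```text
clock: 11.52
ee_pos: [493.9, -98.8, 109.8]
tcp_rot: [179.5, 15.3, -173.0]
wrist_force: [-0.6, -0.1, -0.5]
opening: 0.1
grip_force: 0.0
```

Request:
{"api": "move_arm", "payload": {"rows": [{"dp":[-0.03,0,0.15],"delta_rot":[0,0,0]},{"dp":[0,0,0],"delta_rot":[0,0,0]}]}}

```text
clock: 11.68
ee_pos: [494.5, -98.7, 108.4]
tcp_rot: [179.5, 15.3, -173.0]
wrist_force: [0.1, 0.3, -0.3]
opening: 0.1
grip_force: 0.0
```

Request:
{"api": "move_arm", "payload": {"rows": [{"dp":[-0.03,0,0.15],"delta_rot":[0,0,0]},{"dp":[0,0,0],"delta_rot":[0,0,0]}]}}

```text
clock: 11.85
ee_pos: [495.2, -98.7, 107.1]
tcp_rot: [179.5, 15.3, -173.1]
wrist_force: [-0.8, 0.8, 0.8]
opening: 0.4
grip_force: 1.0
```

Request:
{"api": "move_arm", "payload": {"rows": [{"dp":[-0.03,0,0.15],"delta_rot":[0,0,0]},{"dp":[0,0,0],"delta_rot":[0,0,0]}]}}

```text
clock: 12.02
ee_pos: [495.9, -98.6, 105.8]
tcp_rot: [179.5, 15.3, -173.1]
wrist_force: [-0.5, 0.7, 2.3]
opening: 0.1
grip_force: 1.3
```

Request:
{"api": "move_arm", "payload": {"rows": [{"dp":[-0.03,0,0.15],"delta_rot":[0,0,0]},{"dp":[0,0,0],"delta_rot":[0,0,0]}]}}

```text
clock: 12.18
ee_pos: [496.6, -98.5, 104.4]
tcp_rot: [179.5, 15.3, -173.1]
wrist_force: [-1.0, -0.7, 2.7]
opening: 0.1
grip_force: 1.6
```

Contact made; the force is rising like the key's spring. I'll go on to the bottom.

Request:
{"api": "move_arm", "payload": {"rows": [{"dp":[-0.03,0,0.12],"delta_rot":[0,0,0]},{"dp":[0,0,0],"delta_rot":[0,0,0]}]}}

```text
clock: 12.35
ee_pos: [497.2, -98.5, 103.4]
tcp_rot: [179.5, 15.3, -173.1]
wrist_force: [-1.1, -0.6, 4.8]
opening: 0.2
grip_force: 1.9
```

Request:
{"api": "move_arm", "payload": {"rows": [{"dp":[-0.03,0,0.12],"delta_rot":[0,0,0]},{"dp":[0,0,0],"delta_rot":[0,0,0]}]}}

```text
clock: 12.52
ee_pos: [497.5, -98.5, 102.8]
tcp_rot: [179.5, 15.3, -173.1]
wrist_force: [-6.7, 0.4, 13.6]
opening: -0.1
grip_force: 7.6
```

The key bottomed, with the force jumping to 14 N. Now retreat.

Request:
{"api": "move_arm", "payload": {"rows": [{"dp":[0.2,0,-1],"delta_rot":[0,0,0]},{"dp":[0.3,0,-2],"delta_rot":[0,0,0]},{"dp":[0,0,-3],"delta_rot":[0,0,0]},{"dp":[0,0,-3],"delta_rot":[0,0,0]},{"dp":[-0.5,0,-3],"delta_rot":[0,0.1,0]}]}}

```text
clock: 12.93
ee_pos: [458.9, -104.2, 216.2]
tcp_rot: [179.2, 9.1, -173.3]
wrist_force: [0.2, 1.3, -2.0]
opening: 0.1
grip_force: 0.0
```

Request:
{"api": "move_arm", "payload": {"rows": [{"dp":[0,0,-3],"delta_rot":[0,0.1,0]},{"dp":[0,0,-3],"delta_rot":[0,0,0]},{"dp":[0,0,0],"delta_rot":[0,0,0]},{"dp":[0,0,0],"delta_rot":[0,0,0]}]}}

```text
clock: 13.27
ee_pos: [460.5, -104.3, 278.7]
tcp_rot: [179.5, 4.1, -172.9]
wrist_force: [0.5, 0.7, 0.4]
opening: -0.2
grip_force: 0.0
```

```bash
python3 - <<'E'
from plant import robot, imaging
import cv2, numpy as np
s=robot.sense(); print(s['clock'],s['ee_pos'],s['wrist_force'],s['qd'])
f=lambda im:cv2.resize(cv2.convertScaleAbs(im[:,:,::-1],alpha=1.4),(400,400),interpolation=cv2.INTER_CUBIC)
cv2.imwrite('pics/end.png',np.hstack([f(imaging.capture('scene')[100:340,220:460]),f(imaging.capture('wrist')[:,80:560])]))
E
```

```text
13.2667 [ 460.50556663 -104.28019923  278.737216  ] [0.50172776 0.70231044 0.38480181] [ 0.65193847  1.21322908 -0.20585903  3.88018625 -0.71506964 -0.28597882
  0.21905767]
```

View pics/end.png

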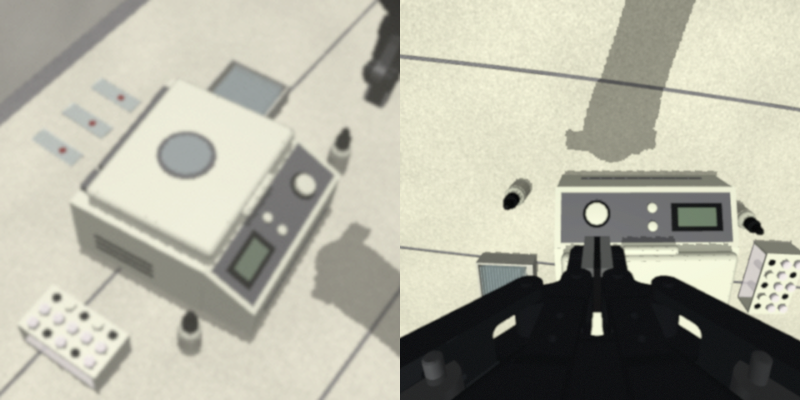

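The lid is flush shut, the start key has sprung back, and the bottles, rack and box stand as they did. The arm is clear.

```bash
python3 -c "
from plant import robot
print(robot.job_done())"
```

```text
the job is handed in; nothing more can be done
None
```

I closed the lid gently onto its stop, pressed the start key to the bottom, moved the arm clear and handed the job in at about 13.4 s; the last pictures show the small keys and the things round the machine undisturbed.

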